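Fit a support post in the hidden socket of a chromatography unit

TASK

Take the square-headed support post out of the rack block and fit it in the socket under the slotted top of the chromatography unit: the socket cannot be seen, so put the post's tip down through the slot, slide it lightly along the bar below until you feel the hole, and push it fully home. Be gentle (about 5 N is plenty, and never force it), leave the post standing upright and let go, and do not disturb the other loose things.

Things in the scene. Friction and masses are not known exactly. Their poses are not given: they have to be found in the camera images.
- post: support post, loose, about 0.12 kg: round steel shank 12 mm in diameter, 90 mm long, its last 3 mm tapering to 7 mm, under a square grey head (130 mm in all). Origin: centre of the tip's end; z up the shank; x, y square to the head's flats. Starts upright in either of the rack's two holes, tip 10 mm above the table.
- post_head (a point): centre of the post's square head, 110 mm above its tip: 24 x 24 mm, 40 mm tall, grey plastic; axes as the post's. Grip it by two flats that face away from each other.
- unit: chromatography unit, fixed: low white case 250 mm (x) by 300 mm (y) by 110 mm tall, a rim 10 mm high around its top, yaw varies. Origin: centre of its underside, on the table; x to its back, y to its left, z up. With the post fully home, its tip is 50 mm above the table and its head's underside 30 mm above the case's top.
- slot (a point): centre of the slot's mouth in the unit's top (110 mm above the table), axes as the unit's. The slot runs straight along y, 18 mm wide (x), 116 mm long, with upright walls, 35 mm deep to the bar. A dark dust brush just inside it hides the inside and gives no resistance.
- bar_face (a point): the bar that closes the slot below, at the slot's centre, 75 mm above the table, axes as the unit's: flat, level, stiff, unyielding to light pushes. In it, on the slot's middle line, one round blind socket 14 mm in diameter, 25 mm deep, 2 mm chamfer at the mouth. Its centre lies anywhere from y = -36 to +36 mm from this point: find it by feel.
- rack: the rack block, fixed: white plastic, 70 mm (x) by 140 mm (y) by 50 mm tall, origin at the centre of its underside, z up, yaw varies. Two holes 14 mm in diameter and 40 mm deep at x = 0, y = -37 and +37 mm; the post stands in one, the thumb pin in the other.
- pin: a shorter thumb pin in the rack's other hole, to be left alone: 12 mm shank 65 mm long with a round flat grey head 28 mm in diameter and 12 mm tall. Origin: the centre of its tip.
- beaker: glass beaker, 56 mm wide and 70 mm tall, on the back of the unit's top; origin: centre of its underside. Leave alone.
- jar: small capped jar, 44 mm wide and 55 mm tall, on the back of the unit's top; origin: centre of its underside. Leave alone.
- flask: conical glass flask on the table, 80 mm wide and 130 mm tall; origin: centre of its underside. Leave alone.
- bottle: capped bottle on the table, 66 mm wide and 150 mm tall; origin: centre of its underside. Leave alone.
- driver: screwdriver lying on the table; leave alone.

How it is judged:
By the outcome, as a careful person would: the job done as asked, in the order asked, and still so for the second after the job is handed in, with the robot touching nothing.
It also fails if it takes over 64 s, if anything falls off the work surface, if the arm or the gripper's body presses on something with over 40 N, if the wrist force passes 120 N, or if a joint passes its speed limit or range.

ROBOT

A 7-joint arm with a two-finger parallel gripper is mounted at the origin on the work surface. World frame = base frame: x ahead of the robot, y to its left, z up, the work surface at z = 0. Lengths are in m, angles in rad, forces in N, time in s.
With the tool pointing down it reaches from about 0.4 to 0.85 m from the base axis. Payload 6.9 kg.
Tool frame: the origin (TCP) lies midway between the tips of the shut fingers; the grasp point (between the pads) lies behind it (ctrl.pinch_z is the z of the grasp point in the tool frame, in m); z points along the fingers, y is the line along which they close (so a half turn about z gives the same grasp; the last joint's range is limited). The gripper opens to 85 mm and grips with 20 to 120 N. Pads are 22 mm wide; open, the fingers measure 114 mm over their backs; the gripper's body (76 mm by 85 mm) begins 54 mm behind the grasp point. The pads swing forward as they close: fully open they stand 13 mm farther back than shut.
Start: joints at [-1.165, 0.507, -0.238, 1.5, 0.126, 1.149, -0.155], TCP at [0.185, 0.597, 0.231] pointing down, gripper open.
Joint ranges: [-3.08, 3.08], [-0.24, 2.05], [-1.43, 1.35], [0, 2.5], [-1.52, 4.66], [0.17, 1.96], [-2.89, 2.89]. Speed limits (rad/s): [2.39, 2.39, 3.14, 3.14, 3.14, 3.14, 3.14].

INTERFACE

Orientations are given as a unit quaternion [w, x, y, z].
In Python, from station import ctrl, get_state, vision, ticket, models gives the robot as it stands. Calls block until the motion is done:
- ctrl.movep(position, orientation): joint-space move of the TCP to a pose.
- ctrl.movel(position, frame=None, max_speed=0.15): straight line of the TCP; frame=None keeps the orientation; max_speed is the mean speed in m/s.
- ctrl.set_joints(angles): joint-space move.
- ctrl.ungrasp() and ctrl.close_gripper(force=None): open the fingers fully, or close them until they stop; force is the grip in N (None keeps the last).
- ctrl.pause(seconds).
- ctrl.ik(position, orientation): joint angles nearest the present ones, or None.
- get_state(): the state.
- vision.grab_frame(name): name is "side" or "top" or "wrist"; returns (picture, depth): 400x640x3 uint8, blue, green, red; 400x640 float32, m along the optical axis (not along the pixel's ray), 0 where there is no reading.
- vision.camera_info(name): a dict with "mtx" (3x3 intrinsics, pixels), "R" (3x3) and "t" (3): a world point X has camera coordinates R X + t; the wrist camera has in their place "hand_eye" (4x4, takes a point from camera to tool coordinates, whose origin is the TCP and whose axes are the flange's). Camera axes: x right, y down, z forward; pixel columns grow to the right and rows downward; lengths in m; the calibration is good to about 2 mm. The wrist camera is an equidistant fisheye: a pixel r from the principal point sees the ray r / f radians off the axis. A picture is of the moment at which its call begins: read the wrist's pose just before it. camera_info takes no time and is no camera call.
A pose or a line that the arm cannot do raises ctrl.Unreachable and nothing moves.
- ticket.close_job(): hands the job in; it is judged then, once.
Trained networks look in the newest picture that a camera, given by its name, has taken for a name from the list of things; names that differ only in an ending like _2 or _b are one class to them, and where a whole thing is asked for, a point or a joint stands for the part that bears it (a point fixed in the world has none). Each returns a list of dicts, best first, with "p" (0 to 1); they miss things now and then, are a little off and sometimes report something else, mostly with a low value. They report only what shows in the picture. A call takes as long as a camera call.
- models.recognise(camera, target): "point" ([column, row] in pixels, amid what is visible of it).
- models.masks_of(camera, target): "mask" (400x640 bool, what is visible of it) and "point" ([column, row] in pixels, amid what is visible of it).
The state is a dict: "time": time; "qpos": joint angles; "qd": joint speeds; "tau": joint torques, N m; "tcp_pos": TCP position; "eef_rot": TCP orientation; "contact_force": force on the tool from outside, world axes, zero at the start; "wrist_torque": the same for the moment, N m; "width": finger opening in m; "gripper_force": force on a finger pad.
Only numpy, scipy, OpenCV 4.12 (cv2) and the standard library are available. Lean on these libraries where they do the work, as an engineer would, in place of code of your own. Each camera call takes 0.05 s, during which the arm holds its last target. There are 200 camera calls.

## Working session

There is one attempt and no reset: what is moved stays moved. The work goes in short steps, each a Python script; the robot and the scene stay as the last script left them, time stands still between calls to the robot, and variables do not carry over. Pictures are saved under pics/ and viewed, at most 10 in all, crops included, and the job is handed in when it is done.

```bash
ls; mkdir -p pics; python3 - <<'E'
from station import ctrl,get_state,vision,models
import cv2,numpy as np
for n in("top","side"):
    im,d=vision.grab_frame(n); cv2.imwrite(f"pics/{n}0.png",im); np.savez(f"/tmp/{n}0.npz",im=im,d=d)
    ci=vision.camera_info(n); print(n,np.round(ci["mtx"],1).tolist(),np.round(ci["R"],3).tolist(),ci["t"])
    for t in("post","post_head","unit","slot","rack","pin","beaker","jar","flask","bottle","driver"):
        print(t,[(np.round(r["point"]).tolist(),round(r["p"],2)) for r in models.recognise(n,t)[:2]])
print(get_state(),ctrl.pinch_z)
E
```

```text
pics
top [[446.9, 0.0, 322.6], [0.0, 446.9, 204.5], [0.0, 0.0, 1.0]] [[-0.024, -1.0, -0.01], [-0.994, 0.025, -0.107], [0.107, 0.007, -0.994]] [-0.01318676  0.61376072  1.35576931]
post [([385.0, 222.0], 0.59)]
post_head [([384.0, 218.0], 0.6), ([286.0, 214.0], 0.26)]
unit [([287.0, 215.0], 0.68)]
slot [([286.0, 214.0], 0.89)]
rack [([388.0, 222.0], 0.87)]
pin [([403.0, 220.0], 0.62)]
beaker [([255.0, 184.0], 0.77)]
jar [([304.0, 187.0], 0.76)]
flask [([391.0, 167.0], 0.93)]
bottle [([477.0, 215.0], 0.68)]
driver []
side [[419.6, 0.0, 319.5], [0.0, 419.6, 196.7], [0.0, 0.0, 1.0]] [[0.91, -0.414, -0.006], [-0.208, -0.445, -0.871], [0.359, 0.794, -0.491]] [-0.55742258  0.18085112  1.10691921]
post []
post_head [([334.0, 220.0], 0.83), ([346.0, 245.0], 0.28)]
unit [([301.0, 193.0], 0.74)]
slot [([298.0, 193.0], 0.85)]
rack [([346.0, 244.0], 0.5)]
pin [([345.0, 244.0], 0.65), ([298.0, 189.0], 0.28)]
beaker [([311.0, 150.0], 0.79)]
jar [([328.0, 168.0], 0.67)]
flask [([331.0, 223.0], 0.71), ([397.0, 238.0], 0.64)]
bottle [([394.0, 305.0], 0.87)]
driver [([328.0, 170.0], 0.74), ([229.0, 172.0], 0.59)]
{'time': 1.2, 'qpos': array([-1.16550495,  0.50748824, -0.23760077,  1.50017026,  0.12570818,
        1.14886742, -0.15479792]), 'qd': array([ 7.73871650e-04,  7.81465325e-04, -6.12956476e-05, -4.63414218e-04,
       -9.15407493e-05,  2.90464166e-03,  1.32128626e-03]), 'tau': array([-7.34163750e-04, -6.20383501e+01, -2.18532622e+00, -2.49954486e+01,
        1.37300079e-02,  2.70000790e-03, -2.98335543e-06]), 'tcp_pos': array([0.18460469, 0.59713219, 0.2312926 ]), 'eef_rot': array([-1.35381724e-06,  1.49345391e-01,  9.88785090e-01,  2.29997759e-05]), 'contact_force': array([ 0.36173127, -0.62000997,  0.76759424]), 'wrist_torque': array([-0.02787461,  0.02993698, -0.03369277]), 'gripper_force': 0.0, 'width': 0.08557391140694603} -0.0187
```

```bash
python3 - <<'E'
import cv2,numpy as np
im=cv2.imread("pics/top0.png"); cv2.imwrite("pics/topc.png",cv2.resize(im[130:300,200:500],None,fx=2.66,fy=2.66,interpolation=cv2.INTER_CUBIC))
im=cv2.imread("pics/side0.png"); cv2.imwrite("pics/sidec.png",cv2.resize(im[100:340,190:490],None,fx=2.5,fy=2.5,interpolation=cv2.INTER_CUBIC))
E
```

```text
(no output)
```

View pics/topc.png

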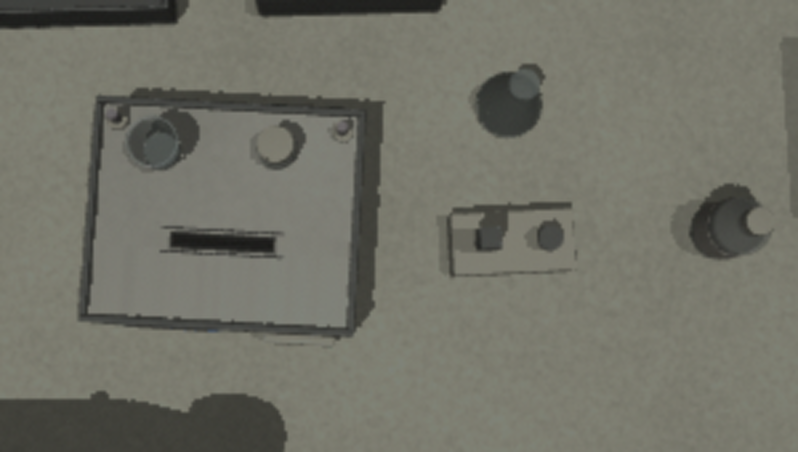

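View pics/sidec.png

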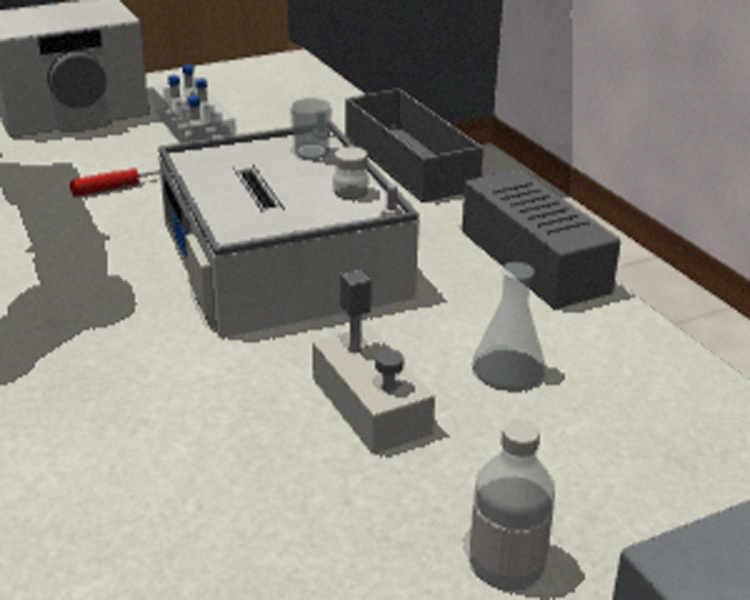

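```bash
cat > h.py <<'E'
from station import ctrl,get_state,vision,models
import cv2,numpy as np
from scipy.spatial.transform import Rotation as Rn
def ray(n,px,z):
    c=vision.camera_info(n); R,t=c["R"],c["t"]
    o=-R.T@t; d=R.T@np.linalg.inv(c["mtx"])@np.array([px[0],px[1],1.]); return o+d*(z-o[2])/d[2]
def wray(uv,z,tp,q):
    c=vision.camera_info("wrist"); K=c["mtx"]; H=c["hand_eye"]
    v=np.array([(uv[0]-K[0,2])/K[0,0],(uv[1]-K[1,2])/K[1,1]]); r=np.hypot(*v)
    d=np.r_[v/max(r,1e-9)*np.sin(r),np.cos(r)]
    R=Rn.from_quat(np.r_[q[1:],q[0]]).as_matrix()
    o=tp+R@H[:3,3]; d=R@H[:3,:3]@d; return o+d*(z-o[2])/d[2]
def down(yaw): # tool z down, tool y axis at world angle yaw
    y=np.array([np.cos(yaw),np.sin(yaw),0]); z=np.array([0,0,-1.]); x=np.cross(y,z)
    q=Rn.from_matrix(np.c_[x,y,z]).as_quat(); return np.r_[q[3],q[:3]]
E
python3 - <<'E'
from h import *
f=np.load("/tmp/top0.npz"); im,d=f["im"],f["d"]; g=im.max(2)
s=(g[212:230,255:310]<55).astype(np.uint8)
n,l,st,ce=cv2.connectedComponentsWithStats(s); k=1+np.argmax(st[1:,4])
ys,xs=np.where(l==k); P=np.array([ray("top",(x+255,y+212),.11)[:2] for x,y in zip(xs,ys)],np.float32)
r=cv2.minAreaRect(P); print("slot",r, P.mean(0))
mt=models.masks_of("top","slot"); 
for nm,z in(("slot",.11),("rack",.05),("post_head",.14),("pin",.087),("unit",.12),("jar",.165),("beaker",.18)):
    m=models.masks_of("top",nm)
    if not m: print(nm,"none"); continue
    ys,xs=np.where(m[0]["mask"]); P=np.array([ray("top",(x,y),z)[:2] for x,y in zip(xs,ys)],np.float32)
    print(nm,m[0]["p"],len(xs),np.round(np.ravel(m[0]["point"])),[np.round(a,4) for a in cv2.minAreaRect(P)])
m=models.masks_of("side","post_head")
print(ray("side",m[0]["point"],.12),m[0]["p"],m[0]["mask"].sum())
print(np.round(d[205:232:2,376:394:2],3)); print(np.round(g[205:232:2,370:398:2]))
c=vision.camera_info("wrist"); print(c)
E
```

```text
slot ((0.5597648620605469, 0.0879092663526535), (0.11183377355337143, 0.016376806423068047), 85.29562377929688) [0.5602384  0.08752184]
slot none
rack 0.91 896 [389. 219.] [array([ 0.5556, -0.2367]), array([0.0718, 0.1423]), np.float64(1.299)]
post_head 0.57 603 [477. 218.] [array([ 0.5588, -0.4613]), array([0.0652, 0.0925]), np.float64(16.9426)]
pin 0.39 58 [404. 220.] [array([ 0.5562, -0.2783]), array([0.0239, 0.0208]), np.float64(88.5664)]Traceback (most recent call last):
  File "<stdin>", line 11, in <module>
  File "h.py", line 5, in ray
    c=vision.camera_info(n); R,t=c["R"],c["t"]
ValueError: time passes only in moves, steps and waits
```

```bash
sed -i 's/^def ray/CI={n:vision.camera_info(n) for n in("top","side","wrist")}\ndef ray/; s/vision.camera_info(n); R/CI[n]; R/; s/vision.camera_info("wrist"); K/CI["wrist"]; K/' h.py
python3 - <<'E'
from h import *
print(CI["wrist"]["mtx"],CI["wrist"]["hand_eye"],get_state()["time"])
print(ray("top",(384,219),.13))
p=np.array([.557,-.20,.27]); yaw=np.radians(90)
for a in(90,-90): print(a,ctrl.ik(p,down(np.radians(a))), ctrl.ik(np.array([.56,.088,.2]),down(np.radians(a-4.7))))
E
```

```text
[[309.70691629   0.         317.01360042]
 [  0.         309.70691629 206.5027342 ]
 [  0.           0.           1.        ]] [[-1.21026859e-03 -9.59770032e-01 -2.80784652e-01  7.08507858e-02]
 [ 9.99999247e-01 -1.21833135e-03 -1.45840453e-04 -1.34863266e-03]
 [-2.02115448e-04 -2.80784617e-01  9.59770784e-01 -1.43541566e-01]
 [ 0.00000000e+00  0.00000000e+00  0.00000000e+00  1.00000000e+00]] 1.5
[ 0.55633297 -0.20462421  0.13      ]
90 [ 0.05383318  0.44633784  0.3945265   1.53313367 -0.17911556  1.1979621
  2.04975293] [-0.15554933  0.43935497 -0.06500122  1.70600088  0.03289752  0.99729678
  1.25651982]
-90 [-0.17122628  0.52379509  0.79757217  1.53599685 -0.38729542  1.24611937
 -0.88689119] [-0.55701267  0.49179196  0.55635081  1.71127429 -0.29635879  1.02340149
 -1.55079011]
```

```bash
python3 - <<'E'
from h import *
ctrl.movep(np.array([.56,.088,.28]),down(np.radians(85.3)))
s=get_state(); im,d=vision.grab_frame("wrist"); cv2.imwrite("pics/w1.png",im); np.savez("/tmp/w1.npz",im=im,d=d,p=s["tcp_pos"],q=s["eef_rot"]); print(s["time"])
ctrl.movep(np.array([.556,-.203,.25]),down(np.radians(90)))
s=get_state(); im,d=vision.grab_frame("wrist"); cv2.imwrite("pics/w2.png",im); np.savez("/tmp/w2.npz",im=im,d=d,p=s["tcp_pos"],q=s["eef_rot"]); print(s["time"],s["tcp_pos"],s["contact_force"])
for t in("post_head","pin"):
    for r in models.masks_of("wrist",t)[:2]: print(t,r["p"],r["point"],r["mask"].sum())
E
```

```text
3.7667
4.9417 [ 0.55673683 -0.20096389  0.25008809] [-0.29797879 -0.19959826 -0.25021701]
post_head 0.66 [314.2, 196.1] 1048
pin 0.7 [238.1, 189.4] 661
pin 0.63 [515.6, 287.9] 1378
```

View pics/w1.png

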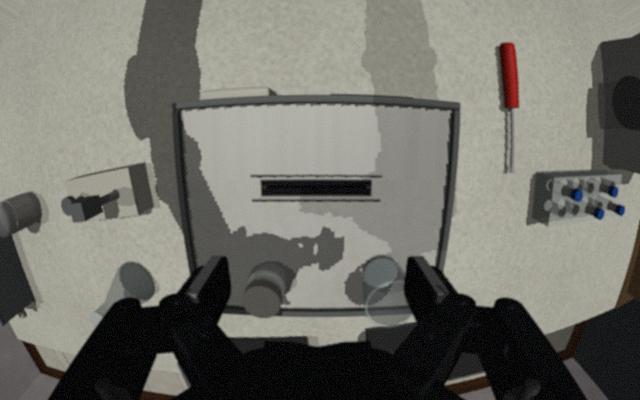

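View pics/w2.png

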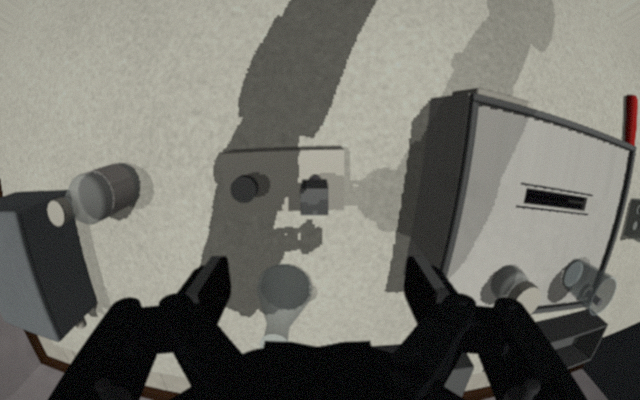

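```bash
python3 - <<'E'
from h import *
def load(n): f=np.load(n); return f["im"],f["d"],f["p"],f["q"]
def rect(P): 
    r=cv2.minAreaRect(np.float32(P)); return [np.round(a,4) for a in r]
im,d,p,q=load("/tmp/w1.npz"); g=im.max(2)
s=(g[165:212,240:395]<45).astype(np.uint8); n,l,st,ce=cv2.connectedComponentsWithStats(s); k=1+np.argmax(st[1:,4])
ys,xs=np.where(l==k); P=np.array([wray((x+240,y+165),.11,p,q)[:2] for x,y in zip(xs,ys)]); print("slot",rect(P),len(P),P.mean(0))
def cloud(d,p,q,v0,v1,u0,u1):
    H=CI["wrist"]["hand_eye"];K=CI["wrist"]["mtx"];vv,uu=np.mgrid[v0:v1,u0:u1];z=d[v0:v1,u0:u1]
    a=(uu-K[0,2])/K[0,0];b=(vv-K[1,2])/K[1,1];r=np.hypot(a,b)+1e-9
    C=np.stack([a/r*np.tan(r)*z,b/r*np.tan(r)*z,z],-1).reshape(-1,3); C=C[C[:,2]>0]
    R=Rn.from_quat(np.r_[q[1:],q[0]]).as_matrix(); return p+(C@H[:3,:3].T+H[:3,3])@R.T
C=cloud(d,p,q,165,212,240,395); print("case top z",np.median(C[:,2]))
im,d,p,q=load("/tmp/w2.npz")
C=cloud(d,p,q,165,230,285,345); print(np.histogram(C[:,2],bins=np.arange(0,.16,.01)))
T=C[C[:,2]>.132]; print("head top",rect(T[:,:2]),len(T),T.mean(0))
T=C[(C[:,2]>.105)]; print("head",rect(T[:,:2]),len(T))
C=cloud(d,p,q,165,210,225,265); T=C[C[:,2]>.08]; print("pin",rect(T[:,:2]),T.mean(0))
C=cloud(d,p,q,145,250,200,360); T=C[(C[:,2]>.042)&(C[:,2]<.058)]; print("rack",rect(T[:,:2]))
E
```

```text
slot [array([0.5594, 0.0867]), array([0.1132, 0.0141]), np.float64(85.3051)] 1501 [0.55942868 0.08698454]
case top z 0.1106723145047242
(array([ 905,    0,    2,    0,  227, 1563,    6,    0,    0,    0,   47,
         73,   46,  179,  698]), array([0.  , 0.01, 0.02, 0.03, 0.04, 0.05, 0.06, 0.07, 0.08, 0.09, 0.1 ,
       0.11, 0.12, 0.13, 0.14, 0.15]))
head top [array([ 0.555 , -0.2049]), array([0.0241, 0.025 ]), np.float64(89.952)] 867 [ 0.55435425 -0.20484822  0.14053555]
head [array([ 0.555 , -0.2048]), array([0.0249, 0.0248]), np.float64(1.0247)] 1021
pin [array([ 0.5566, -0.2784]), array([0.0268, 0.0277]), np.float64(88.9974)] [ 0.5561772  -0.27789162  0.08756077]
rack [array([ 0.556 , -0.2424]), array([0.0711, 0.1398]), np.float64(0.9819)]
```

```bash
python3 - <<'E'
from h import *
s=get_state(); print(s["tcp_pos"])
ctrl.movep(np.array([.555,-.2049,.18]),down(np.radians(90.5)))
ctrl.pause(.2); print(get_state()["tcp_pos"])
ctrl.movel(np.array([.555,-.2049,.1013])); ctrl.pause(.2)
s=get_state();print(s["tcp_pos"],s["contact_force"])
ctrl.close_gripper(60); s=get_state(); print(s["width"],s["gripper_force"],s["contact_force"])
ctrl.movel(np.array([.555,-.2049,.16])); s=get_state(); print(s["width"],s["contact_force"],s["tcp_pos"],s["time"])
ctrl.movel(np.array([.555,-.2049,.25])); ctrl.pause(.2)
s=get_state(); print(s["width"],s["contact_force"],s["wrist_torque"],s["tcp_pos"],s["time"])
for n in("wrist","side"): im,d=vision.grab_frame(n); cv2.imwrite(f"pics/{n}3.png",im)
a=cv2.imread("pics/wrist3.png")[80:400,160:480]; b=cv2.resize(cv2.imread("pics/side3.png")[120:280,250:410],(320,320))
cv2.imwrite("pics/c3.png",np.hstack([a,b]))
E
```

```text
[ 0.55676298 -0.20092345  0.25019494]
[ 0.55631953 -0.20508287  0.18217752]
[ 0.55564108 -0.20514399  0.1024649 ] [-0.21089364  0.10789077 -0.03354889]
0.02345256179748457 58.670414686203 [-0.76369122 -0.41107299  1.25089132]
0.023716804788270002 [ 0.13738484 -0.514144   -1.48309778] [ 0.55459278 -0.20475721  0.15938806] 7.675
0.023912511169682075 [-0.20869081 -0.49065136 -1.14180062] [-0.0076735   0.01033547  0.01458676] [ 0.55451717 -0.20472054  0.24878217] 8.625
```

View pics/c3.png

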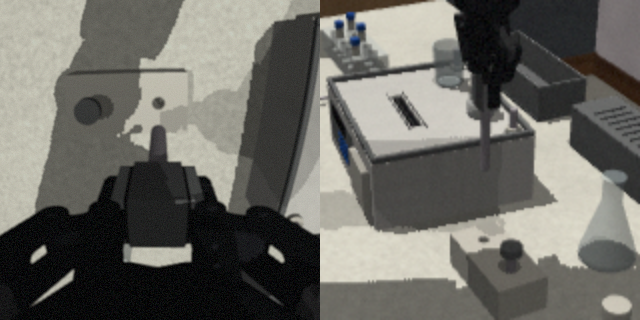

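```bash
cat >> h.py <<'E'
Y=np.radians(85.3); S=np.array([.5594,.0868]); uy=np.array([np.cos(Y),np.sin(Y)]); ux=np.array([uy[1],-uy[0]]); Q=down(Y)
ZO=.0925
def W(x,y,zt): return np.r_[S+ux*x+uy*y,zt+ZO]      # unit coordinates of tip -> TCP
def st():
    s=get_state(); p=s["tcp_pos"]; f=s["contact_force"]; d=p[:2]-S
    return np.array([d@ux,d@uy,p[2]-ZO])*1e3, np.array([f[:2]@ux,f[:2]@uy,f[2]]), s["time"]
def show(*a): m,f,t=st(); print(*a,np.round(m,2),np.round(f,2),round(t,2)); return m,f
E
python3 - <<'E'
from h import *
ctrl.movep(W(0,-.044,.16),Q); ctrl.pause(.3); m,_=show("above")
b=np.array([0,-44,160.])-m; print("bias",b)
ctrl.movel(W(b[0]*1e-3,-.044+b[1]*1e-3,.125)); ctrl.pause(.3); m,_=show("125")
im,d=vision.grab_frame("wrist"); s=get_state(); cv2.imwrite("pics/w4.png",im[60:380,140:500])
im2,_=vision.grab_frame("side"); cv2.imwrite("pics/c4.png",np.hstack([cv2.resize(im[100:300,220:420],(400,400)),cv2.resize(im2[130:230,250:350],(400,400))]))
print(s["eef_rot"],Q)
E
```

```text
above [  0.24 -45.24 159.95] [ 0.29  1.04 -0.92] 10.0
bias [-0.2438164   1.23854139  0.05445626]
125 [  0.16 -42.74 125.79] [ 0.43  0.58 -0.8 ] 10.68
[5.39269824e-04 4.10326073e-02 9.99157660e-01 7.11077008e-05] [0.         0.04100374 0.99915899 0.        ]
```

View pics/c4.png

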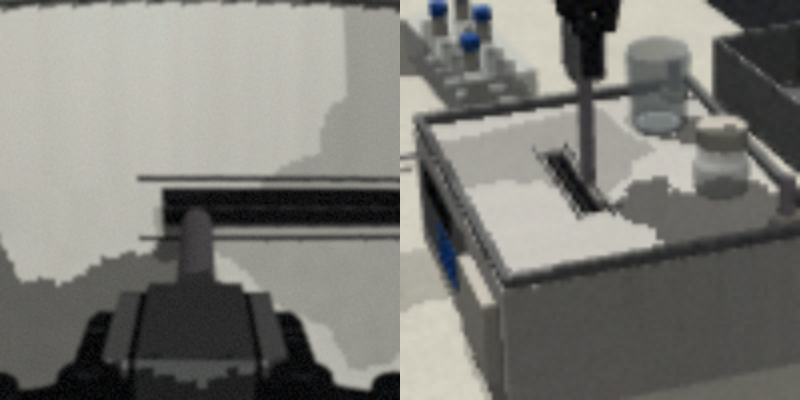

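```bash
cat >> h.py <<'E'
def med(n=4):
    F=[]
    for _ in range(n): ctrl.pause(.02); F.append(st()[1])
    return np.mean(F,0)
E
python3 - <<'E'
from h import *
B=np.array([-.0002,0,0]); y=-.044
f0=med(5); print("f0",f0)
for z in np.arange(.120,.088,-.005):
    ctrl.movel(W(B[0],y,z),max_speed=.04); m,f=show("z",round(z,3))
    if np.abs(f-f0).max()>4: print("STOP"); ctrl.movel(W(B[0],y,.122)); raise SystemExit
f0=med(5); print("f0",f0)
hit=[]
for sg in(1,-1):
    ctrl.movel(W(B[0],y,.09),max_speed=.03)
    for k in range(1,9):
        ctrl.movel(W(B[0]+sg*k*.0007,y,.09),max_speed=.02); m,f=show(sg,k)
        if abs((f-f0)[0])>2.2: break
    hit.append(m[0])
print("centre",np.mean(hit)); ctrl.movel(W(B[0],y,.09),max_speed=.03); show()
E
```

```text
f0 [-0.12367728 -0.18565446 -1.40376306]
z 0.12 [ -0.47 -44.19 119.57] [ 0.28 -0.35 -0.29] 11.14
z 0.115 [ -0.44 -44.02 114.61] [ 0.01  0.36 -2.38] 11.42
z 0.11 [ -0.41 -44.03 109.68] [-0.31 -0.14 -0.7 ] 11.69
z 0.105 [ -0.41 -44.04 104.67] [-0.12 -0.04 -0.52] 11.97
z 0.1 [ -0.41 -44.04  99.67] [-0.27  0.37 -0.26] 12.24
z 0.095 [ -0.42 -44.    94.66] [-0.41  0.65 -1.17] 12.52
z 0.09 [ -0.42 -44.02  89.67] [-0.43 -0.43 -0.92] 12.79
f0 [-0.46627479 -0.1312     -1.2288699 ]
1 1 [  0.59 -44.    90.03] [ 0.46 -0.45 -1.4 ] 13.38
1 2 [  1.25 -44.03  89.98] [-0.67 -0.17 -0.42] 13.62
1 3 [  1.95 -43.99  90.  ] [-0.05 -0.38 -2.1 ] 13.88
1 4 [  2.62 -44.02  89.98] [-0.98 -0.45 -0.74] 14.12
1 5 [  2.95 -44.    89.88] [-1.18 -0.06  0.53] 14.38
1 6 [  3.32 -43.99  89.84] [-3.56  0.04  0.04] 14.62
-1 1 [ -0.71 -44.01  90.07] [-0.04  0.01 -0.78] 15.17
-1 2 [ -1.6  -44.01  89.97] [-0.21 -0.21 -1.64] 15.42
-1 3 [ -2.33 -44.02  89.99] [-1.19  0.14 -1.16] 15.67
-1 4 [ -3.04 -43.99  89.98] [ 0.11  0.42 -2.39] 15.92
-1 5 [ -3.51 -44.01  90.06] [ 1.54  0.19 -1.03] 16.17
-1 6 [ -3.82 -43.99  90.16] [ 2.41 -0.01 -1.36] 16.42
centre -0.25051663808183644
[ -0.56 -44.01  89.78] [ 0.86 -0.59 -1.41] 16.71
```

```bash
python3 - <<'E'
from h import *
x=-.0003; y=-.041; z=.080
ctrl.movel(W(x,y,z),max_speed=.04); f0=med(6); print("f0",f0)
while z>.071:
    z-=.0006 if z>.077 else .0004
    ctrl.movel(W(x,y,z),max_speed=.02); f=med(2)-f0
    if f[2]>2.5: break
m,_=show("contact",round(z*1e3,2),f[2]); zc=z; z0=m[2]
low=0
while y<.044:
    y+=.002; ctrl.movel(W(x,y,z),max_speed=.025); m,F=st()[:2]; f=F-f0; 
    print(round(y*1e3),round(z*1e3,2),np.round(m,2),np.round(f,1))
    if abs(f[1])>6 or f[2]>8: print("high")
    low=low+1 if f[2]<1.0 else 0
    if m[2]<z0-.9: print("DROP"); break
    if low>=2:
        y-=0; ctrl.movel(W(x,y,z-.0012),max_speed=.02); g=med(2)-f0; mm=st()[0]; print(" test",np.round(mm,2),np.round(g,1))
        if g[2]<1.5: z-=.0012; print("DROP?"); break
        low=0
    z+=np.clip((f[2]-3)*.00012,-.0003,.0003)
np.save("/tmp/f0.npy",f0); print(y,z); show()
E
```

```text
f0 [-0.28878052 -0.0956835  -1.18174372]
contact 73.4 5.806238729908234 [ -0.11 -41.02  73.86] [-1.59  0.05  4.68] 21.18
-39 73.4 [ 5.000e-02 -3.965e+01  7.387e+01] [-1.1 -1.8  6.6]
-37 73.7 [-4.000e-02 -3.716e+01  7.388e+01] [ 0.6 -1.8  5.5]
-35 74.0 [ -0.3  -34.59  73.92] [ 0.5 -0.3  3.2]
-33 74.02 [ -0.34 -32.66  73.95] [ 0.6 -0.6  2.4]
-31 73.95 [ -0.32 -30.8   73.91] [ 0.3 -0.8  2.7]
-29 73.92 [ -0.29 -28.75  73.94] [ 0.5 -0.9  3.4]
-27 73.97 [ -0.35 -26.64  73.94] [-0.3 -0.7  2.2]
-25 73.87 [ -0.29 -24.87  73.92] [ 0.1 -1.4  3.9]
-23 73.98 [ -0.34 -22.59  73.96] [ 0.  -0.3  3.2]
-21 74.0 [ -0.34 -20.63  73.95] [ 0.4 -0.5  1.9]
-19 73.88 [ -0.26 -18.9   73.93] [0.5 0.5 3.4]
-17 73.93 [ -0.31 -16.73  73.91] [1.2 0.3 3. ]
-15 73.92 [ -0.29 -14.7   73.93] [-1.  -0.2  3. ]
-13 73.92 [ -0.29 -12.75  73.95] [-0.  -0.   3.8]
-11 74.02 [ -0.42 -10.54  73.91] [ 0.3 -0.4  1.4]
-9 73.82 [-0.56 -8.59 73.54] [1.9 0.4 0. ]
-7 73.52 [-0.46 -6.75 73.35] [ 0.3  0.1 -0.3]
 test [-0.37 -7.07 72.22] [0.3 0.1 0.5]
DROP?
-0.00699999999999998 0.07231913287390472
[-0.37 -7.07 72.22] [ 0.09 -0.08 -0.77] 25.72
```

```bash
python3 - <<'E'
from h import *
f0=np.load("/tmp/f0.npy"); x=-.0003; y=-.0045; z=.0722
ctrl.movel(W(x,y,z),max_speed=.03); show()
while z>.0700:
    z-=.0006; ctrl.movel(W(x,y,z),max_speed=.02); f=med(2)-f0
    if f[2]>3: print("resist",f); z+=.0006; break
show("down",z)
hit=[]
for sg in(1,-1):
    ctrl.movel(W(x,y,z),max_speed=.03)
    for k in range(1,9):
        ctrl.movel(W(x,y+sg*k*.0008,z),max_speed=.025); f=med(2)-f0; m=st()[0]
        print(sg,k,np.round(m,2),np.round(f,1))
        if np.abs(f).max()>2.2: break
    hit.append(m[1])
print(hit,np.mean(hit)); y=np.mean(hit)*1e-3; ctrl.movel(W(x,y,z),max_speed=.03); show()
E
```

```text
[-0.33 -4.16 72.2 ] [ 0.05  0.69 -1.26] 25.97
down 0.06979999999999999 [-0.32 -4.49 69.77] [ 0.05 -0.12 -0.95] 27.1
1 1 [-0.29 -3.81 69.79] [ 0.4 -0.6 -0.4]
1 2 [-0.26 -3.5  69.81] [ 0.2 -3.2  0.8]
-1 1 [-0.31 -5.16 69.8 ] [ 0.6  0.1 -0.2]
-1 2 [-0.31 -6.09 69.8 ] [-0.3  0.   0.4]
-1 3 [-0.29 -6.5  69.82] [ 0.6  1.2 -0.2]
-1 4 [-0.31 -6.87 69.85] [-0.2  3.6 -1. ]
[np.float64(-3.496429840490716), np.float64(-6.872379956760717)] -5.184404898625717
[-0.28 -6.09 69.74] [-0.33 -0.2  -2.05] 29.55
```

```bash
cat > ins.py <<'E'
from h import *
f0=np.load("/tmp/f0.npy"); x,y,z=-.0003,-.0052,.0698
ctrl.movel(W(x,y,z),max_speed=.03); ctrl.pause(.2); show()
while z>.0475:
    dz=.0015 if z>.0515 else .0006
    z-=dz; ctrl.movel(W(x,y,z),max_speed=.02); f=med(2)-f0; m=st()[0]
    print(round(z*1e3,2),round(x*1e3,2),round(y*1e3,2),np.round(m,2),np.round(f,1))
    x+=np.clip(f[0]*.00012,-.0004,.0004); y+=np.clip(f[1]*.00012,-.0004,.0004)
    if f[2]>4 or np.abs(f).max()>6: print("stop"); break
print(z); show()
E
python3 ins.py
```

```text
[-0.27 -5.36 69.8 ] [-0.4   0.52 -1.24] 30.0
68.3 -0.3 -5.2 [-0.37 -5.23 68.19] [-0.3  0.3 -0. ]
66.8 -0.33 -5.17 [-0.39 -5.16 66.73] [0.9 0.4 0.5]
65.3 -0.22 -5.11 [-0.28 -5.11 65.21] [ 0.5 -0.2  0. ]
63.8 -0.16 -5.14 [-0.23 -5.15 63.72] [-0.3  0.4  1.1]
62.3 -0.2 -5.1 [-0.25 -5.08 62.23] [ 0.7  0.  -0.4]
60.8 -0.12 -5.09 [-0.14 -5.05 60.75] [-0.4 -0.2 -0. ]
59.3 -0.17 -5.11 [-0.25 -5.15 59.23] [0.2 0.3 0.3]
57.8 -0.15 -5.08 [-0.2  -5.09 57.7 ] [0.9 0.6 0.2]
56.3 -0.04 -5.01 [-0.08 -4.99 56.23] [-0.   0.1  0.2]
54.8 -0.05 -4.99 [-0.09 -5.02 54.72] [-0.1  0.   0.7]
53.3 -0.06 -4.99 [-0.14 -5.01 53.2 ] [-0.1 -0.7 -0.5]
51.8 -0.07 -5.08 [-0.12 -5.06 51.74] [ 0.  -0.1 -0. ]
50.3 -0.07 -5.09 [-0.11 -5.09 50.23] [ 0.5  0.3 -0.3]
49.7 -0.01 -5.05 [ 0.   -5.06 49.69] [0.8 0.4 0.3]
49.1 0.09 -5.01 [ 0.1  -5.01 49.09] [ 0.7  0.3 -0. ]
48.5 0.17 -4.98 [ 0.26 -4.97 48.86] [-1.  -0.   5.8]
stop
0.048499999999999974
[ 0.26 -4.97 48.86] [-0.9  -0.46  4.87] 34.53
```

```bash
python3 - <<'E'
from h import *
ctrl.movel(W(0,-.005,.0490),max_speed=.02); show()
ctrl.ungrasp(); ctrl.pause(.3); show(get_state()["width"])
ctrl.movel(W(0,-.005,.10),max_speed=.06); ctrl.movel(W(0,-.005,.2)); ctrl.pause(.3); show()
w,d=vision.grab_frame("wrist"); im,_=vision.grab_frame("side")
cv2.imwrite("pics/c5.png",np.hstack([cv2.resize(w[100:300,200:440],(400,333)),cv2.resize(im[100:267,220:420],(400,333))]))
E
```

```text
[ 0.06 -4.95 48.97] [-0.31 -0.21  1.08] 34.78
0.08515771065603872 [-0.   -4.96 49.01] [ 0.06 -0.74  0.62] 35.71
[ -0.21  -5.07 199.34] [-0.34 -0.87  0.37] 37.83
```

View pics/c5.png

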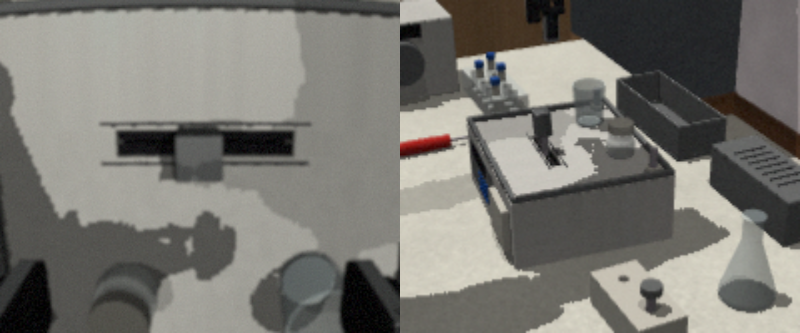

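The post stands upright in the slot (head at about (198,155) in the left crop), the gripper is clear, and the pin, jar, beaker and flask have not moved.

```bash
python3 -c "
from station import ticket; print(ticket.close_job())"
```

```text
the job is handed in; nothing more can be done
None
```

The post is fully home in the hidden socket, about 5 mm to the -y side of the slot's centre; it stands upright and released, the pin, jar, beaker and flask look unmoved, contact forces stayed at about 7 N or less in the readings, and I handed the job in at about 38 s.

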